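# Clamp the rye loaf for slicing and keep the trigger squeezed

### The arm

A 6-joint arm with a two-finger parallel gripper is mounted at the origin on the work surface. World frame = base frame: x ahead of the robot, y to its left, z up, the work surface at z = 0. Lengths are in m, angles in degrees, forces in N, time in s.
With the tool pointing down it reaches from about 0.325 to 1 m from the base axis. Payload 5.1 kg.
Tool frame: the origin (TCP) lies between the finger pads; the fingertips stand ahead of it and the grasp point (between the pads) is the TCP (tips_ahead is the z of the fingertips in the tool frame, in m); z points along the fingers, y is the direction in which the jaws open and shut (so a half turn about z gives the same grasp; the last joint's range is limited). The gripper opens to 85 mm and grips with 20 to 120 N. Pads are 22 mm wide; open, the fingers measure 114 mm over their backs; the gripper's body (76 mm by 85 mm) begins 54 mm behind the grasp point. The pads swing forward as they close: fully open they stand 13 mm farther back than shut.
Start: joints at [-78.816, 7.093, 94.555, -0, 78.352, -4.733], TCP at [0.178, -0.625, 0.25] pointing down, gripper open.
Joint ranges: [-149.61, 149.61], [-58.7, 133.49], [1.44, 155.28], [-77.14, 257.14], [18.33, 153.61], [-166.67, 166.67]. Speed limits (degrees/s): [147.25, 147.25, 180, 180, 180, 180].

### API

Orientations are given as a 3x3 rotation matrix whose columns are the frame's x, y, z axes.
In Python, from workcell import * gives the robot as it stands.
- The arm moves only by the shell command python3 -m crank 'ROWS' [FORCE]. ROWS is JSON, a list of rows, each a list of 7 numbers: the gripper's target within -1 to 1 (fully open at 1, half-way at 0, shut at -1), then the shift along the tool's x, y, z in cm, then the turn, a rotation vector about the tool's x, y, z in rad. A call has 1 to 20 rows; each row shifts and turns the commanded pose from where the row before left it, along the tool's axes as they then stand; what a row does not reach is not made up. A row lasts 1/8 s, in which the tool goes at most 62.5 mm and 10.7 degrees, less where a joint would pass 70% of its speed; a pose out of reach is approached as far as the arm can. A call with a gripper value outside its range is refused whole. The fingers move at their own pace and stop on an object; FORCE is the grip in N (left out, the last holds). Time passes only in rows, so rows that do not move let the fingers close. It gives the time, the measured TCP pose, the force and the opening at its end, in the units of the state.
- state(): the state, without advancing time (a new reading comes with each control period).
- get_image(name): name is "scene" or "top"; returns (picture, depth): 400x640x3 uint8, red, green, blue; 400x640 float32, m along the optical axis (not along the pixel's ray), 0 where there is no reading.
- camera_params(name): a dict with "K" (3x3 intrinsics, pixels), "k1" (the pictures are not rectified: a ray, as slopes to the right and down, at radius r is drawn at 1 + k1 r^2 times it, then the intrinsics apply), "position" and "orientation" of the camera in the world. Camera axes: x right, y down, z forward; pixel columns grow to the right and rows downward; lengths in m; the calibration is good to about 2 mm. A picture is of the moment at which its call begins. camera_params takes no time and is no camera call.
- job_done(): hands the job in, once; it reports no verdict.
The state is a dict: "time_s": time; "q": joint angles; "qvel": joint speeds; "joint_efforts": joint torques, N m; "tcp_pos": TCP position; "tool_rot": TCP orientation; "ft_force": force on the tool from outside, world axes, zero at the start; "wrist_torque": the same for the moment, N m; "gripper_width": finger opening in m.
Only numpy, scipy, OpenCV 4.12 (cv2) and the standard library are available. Lean on these libraries where they do the work, as an engineer would, in place of code of your own. Each camera call takes 0.05 s, during which the arm holds its last target. There are 200 camera calls.

### The job

Take the dark rye loaf from the bread board and set it upright and squarely between the two jaws of the wooden bread clamp, then pump the clamp's trigger, letting it spring back between squeezes, until the loaf is pinched against the fixed jaw and the sprung pad is clearly pressed in, but not so far that the loaf is crushed (its springs must not be squeezed right down). Move the jaw with the trigger only, leave everything else on the table where it is, and finish while still holding the trigger squeezed against the grip post with the loaf clamped.

Things in the scene. Friction and masses are not known exactly. Their poses are not given: they have to be found in the camera images.
- loaf: Dark rye loaf end, a loose brown block with rounded edges: 58 mm wide (its x), 80 mm long (its y), 60 mm high (its z), 0.25 kg, on the bread board. Origin: centre of its underside. Grasp it from above across the 58 mm width. Either end may face the fixed jaw.
- board: Flat bread board, fixed, 300 x 220 mm, 15 mm thick; origin: centre of its underside.
- clamp: Wooden bread clamp, fixed. Origin on the table; z up, +y is the clamping direction. In its frame, mm: deck 130 wide (x), y -240 to 160, top at z 20, open on both x sides. Fixed jaw at the +y end: 100 wide, to z 95, inner face y = 120. The toothed ram runs along y at z 49 to 66 and carries the moving jaw; grip post and trigger stand over it near the -y end.
- bay (a point): Point on the deck (clamp x 0, y 68 mm, z 20 mm) for the middle of the loaf's underside when it is set between the jaws, its length along the clamp's y: it then has 12 mm to the fixed jaw and 8 to 28 mm to the pad.
- post_top (a point): Top middle of the fixed wooden grip post: 24 mm wide, clamp y -165 to -153 mm, free from z 86 to its top at z 155 mm. The steel trigger stands 20 to 40 mm behind it (on its -y side) and is squeezed towards it.
- ram: Toothed steel ram with the moving jaw (80 mm wide, z 28 to 83). Axes as the clamp's; its origin has the y of the free pad's face: clamp y 0 to 20 mm at the start, 40 mm when the pad just touches a loaf that stands against the fixed jaw. Each squeeze of the trigger moves it 6 mm (a tooth) to +y; 16 N of friction keep it there when the trigger is let back.
- pad (a joint): Compression (m) of the sprung pad on the moving jaw: 0 free, 0.016 with its springs squeezed right down; 1.4 N per mm. The pad is the 10 mm wooden plate in front of the jaw; the visible gap behind it is 20 mm when free. 2.5 to 11 mm is a good grip; over 12.5 mm the loaf is crushed.
- trigger (a joint): Trigger angle (rad): 0 released (leans away from the post), 0.18 fully squeezed (a soft stop, up to 0.2 under a firm grip); over 0.14 counts as squeezed. A light spring (2 to 3 N at the grip) returns it. The pawl idles for about the first third of a stroke: squeeze to near the stop for each tooth, and let it back below 0.03 to catch the next.
- trigger_grip (a point): Point in the trigger, 25 mm below its top, to squeeze at: clamp y -200, z 130 mm released, y -180 squeezed. Steel bar 22 mm wide, 10 mm thick, pivot at clamp y -190, z 15. Post and trigger together: 52 mm over their outer faces released, 32 mm squeezed (clamp y -185 to -153); up to 20 N needed. Squeeze both between the fingers from above, or push it to +y.
- jar_short: Bystander: small honey jar with a black cap, 50 mm across, 78 mm high, on the far corner of the bread board.
- jar_tall: Bystander: tall jar, 64 mm across, 150 mm high, beyond the clamp.
- butter_dish: Bystander: butter dish with butter, 90 x 200 mm, 51 mm high, beyond the clamp.
- knife: Bystander: table knife, 220 mm long, flat on the table beyond the bread board.
- mug: Bystander: mug, 80 mm across, 95 mm high.
- pepper_mill: Bystander: pepper mill, 54 mm across, 158 mm high.
Mind the look-alikes: they are no part of the job. Leave any blue or yellow look-alike of the loaf alone.

How it is judged (in metres and radians):
On the way, in this order (a step that is already met when the one before it is completed fails the run):
1. the loaf stands on the clamp's deck between the jaws, squarely, let go, with the trigger released (x of loaf in the frame of clamp between -0.025 and 0.025 m and z of loaf in the frame of clamp between 0.014 and 0.026 m and angle between the y axis of loaf and the y axis of clamp, either way round below 0.2 rad and angle between loaf's own z axis and vertical below 0.12 rad and y of loaf in the frame of clamp between 0.03 and 0.09 m and contact force between the fingers and loaf below 0.1 N and value of joint trigger below 0.05 rad), for 0.2 s.
2. the trigger is squeezed (value of joint trigger above 0.13 rad), for 0.1 s.
3. the trigger is let back (value of joint trigger below 0.05 rad), for 0.05 s.
At the end, for the whole second after the job is handed in: The loaf stands upright and square (0.2 rad) on the deck, mid-bay within 25 mm, against the fixed jaw within 6 mm, with the sprung pad pressed in 2 to 12.5 mm; the fingers hold the trigger squeezed (above 0.13 rad) and do not touch the loaf; all is still (x of loaf in the frame of clamp between -0.025 and 0.025 m and z of loaf in the frame of clamp between 0.014 and 0.026 m and angle between the y axis of loaf and the y axis of clamp, either way round below 0.2 rad and angle between loaf's own z axis and vertical below 0.12 rad and y of loaf in the frame of clamp between 0.074 and 0.086 m and value of joint pad between 0.002 and 0.0125 m and contact force between loaf and clamp above 4 N and value of joint trigger above 0.13 rad and contact force between the fingers and clamp above 1 N and contact force between the fingers and loaf below 0.1 N and linear speed of loaf below 0.02 m/s); the arm keeps its last pose, push and grip.
It fails at once if the loaf is crushed: the pad is pressed in more than 12.5 mm (value of joint pad above 0.0125 m).
It fails at once if the ram or the moving jaw is pushed by the fingers (over 10 N) instead of by the trigger (contact force between the fingers and ram above 10 N).
It fails at once if the loaf falls over (angle between loaf's own z axis and vertical above 0.8 rad).
It fails at once if another thing on the table is disturbed (moved over 30 mm) (distance of any of jar_short, jar_tall, butter_dish, knife, mug, pepper_mill from where it was at the start of the episode above 0.03 m).
It also fails if it takes over 64 s, if anything falls off the work surface, if the arm or the gripper's body presses on something with over 40 N, if the wrist force passes 120 N, or if a joint passes its speed limit or range.

## Working session

There is one attempt and no reset: what is moved stays moved. The work goes in short steps, Python scripts to look and compute and a shell command to move; the robot and the scene stay as the last step left them, time stands still between calls to the robot, and variables do not carry over. Pictures are saved under pics/ and viewed, about 8 in all and at most 12, crops included, and the job is handed in when it is done.

```bash
mkdir -p pics; cat > h.py <<'E'
from workcell import *
import numpy as np, cv2
def cloud(name):
    im,d=get_image(name); c=camera_params(name); K=np.array(c["K"]);k1=c["k1"]
    v,u=np.mgrid[0:im.shape[0],0:im.shape[1]]
    xd=(u-K[0,2])/K[0,0]; yd=(v-K[1,2])/K[1,1]
    x,y=xd.copy(),yd.copy()
    for _ in range(8):
        s=1+k1*(x*x+y*y); x=xd/s;y=yd/s
    R=np.array(c["orientation"]);p=np.array(c["position"])
    P=np.stack([x*d,y*d,d],-1)@R.T+p
    return im,d,P
E
python3 - <<'E'
from h import *
for n in("top","scene"):
    im,d,P=cloud(n); cv2.imwrite(f"pics/{n}0.png",im[:,:,::-1]); np.savez(f"{n}0.npz",im=im,d=d,P=P)
    c=camera_params(n);print(n,c)
s=state();print(s["tcp_pos"],s["tool_rot"],s["time_s"],[k for k in s])
E
```

```text
top {'K': array([[505.44890242,   0.        , 320.04060874],
       [  0.        , 505.44890242, 194.00986078],
       [  0.        ,   0.        ,   1.        ]]), 'k1': -0.09366639667845934, 'position': array([ 0.32069712, -0.06816423,  1.66139192]), 'orientation': array([[-0.02269886, -0.98967296,  0.14153515],
       [-0.99968654,  0.02396485,  0.00724642],
       [-0.01056345, -0.1413263 , -0.98990671]])}
scene {'K': array([[520.7441554 ,   0.        , 316.83032107],
       [  0.        , 520.7441554 , 200.53630368],
       [  0.        ,   0.        ,   1.        ]]), 'k1': 0.0307141847309596, 'position': array([1.62802155, 0.47627791, 1.24588691]), 'orientation': array([[-0.43290365,  0.61628073, -0.65786966],
       [ 0.90141229,  0.29020785, -0.32130249],
       [-0.00709359, -0.73210482, -0.68115506]])}
[ 0.17812864 -0.62457032  0.24916847] [[ 9.61674429e-01  2.74193644e-01 -3.72506383e-04]
 [ 2.74193852e-01 -9.61672608e-01  1.87776112e-03]
 [ 1.56640978e-04 -1.90793381e-03 -9.99998168e-01]] 0.1 ['time_s', 'q', 'qvel', 'joint_efforts', 'tcp_pos', 'tool_rot', 'ft_force', 'wrist_torque', 'gripper_width']
```

View pics/top0.png

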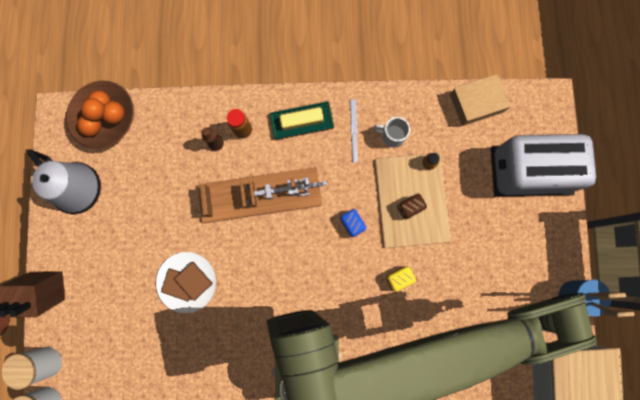

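View pics/scene0.png

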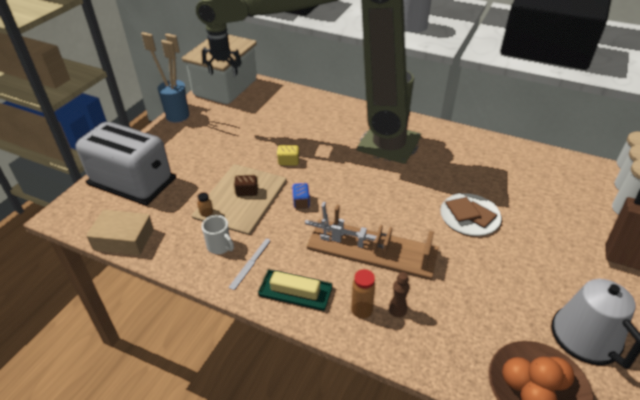

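The top view shows the loaf at (412,206) on the board, with the clamp at about (200–325, 170–220). The fixed jaw is on the left and the trigger on the right. Next I'll measure both from depth.

```bash
python3 - <<'E'
from h import *
Z=np.load("top0.npz");P=Z["P"];im=Z["im"]
S=np.load("scene0.npz")["P"]
def box(a,q): 
    r=cv2.minAreaRect(a[:,:2].astype(np.float32)*1000); print(q,len(a),np.round(r[0],1),np.round(r[1],1),round(r[2],2))
    return r
sub=P[180:235,385:440].reshape(-1,3); m=(sub[:,2]>.064)&(sub[:,2]<.09); box(sub[m],"loaf top"); print(np.median(sub[m],0))
print("loaf z",np.percentile(sub[m][:,2],[5,50,95]))
sc=S.reshape(-1,3); l=sub[m].mean(0)
for (A,n) in((P.reshape(-1,3),"top"),(sc,"scene")):
    k=(np.abs(A[:,:2]-l[:2]).max(1)<.07)&(A[:,2]>.064)&(A[:,2]<.09); box(A[k],"loaf "+n); print(A[k].mean(0))
sub=P[160:228,190:335].reshape(-1,3); k=(sub[:,2]>.012)&(sub[:,2]<.028); r=box(sub[k],"deck"); 
c=np.array(r[0])/1000
for (A,n) in((P.reshape(-1,3),"top"),(sc,"scene")):
    k=(np.linalg.norm(A[:,:2]-c,axis=1)<.26)&(A[:,2]>.085)&(A[:,2]<.105);k&=A[:,1]>c[1]+.1; box(A[k],"fixedjaw "+n); print(A[k].mean(0))
    k=(np.linalg.norm(A[:,:2]-c,axis=1)<.26)&(A[:,2]>.012)&(A[:,2]<.026); box(A[k],"deck"+n)
    k=(np.linalg.norm(A[:,:2]-c,axis=1)<.26)&(A[:,2]>.12)&(A[:,2]<.17); box(A[k],"post/trig "+n)
    k=(np.linalg.norm(A[:,:2]-c,axis=1)<.26)&(A[:,2]>.074)&(A[:,2]<.090); box(A[k],"jaw "+n)
    for nm,zz in(("table",0),):
        k=(np.linalg.norm(A[:,:2]-c,axis=1)<.4)&(np.abs(A[:,2])<.01);print("table z",np.median(A[k][:,2]))
big=cv2.resize(im[150:240,180:460,::-1],None,fx=2.8,fy=2.8,interpolation=2)
si=np.load("scene0.npz")["im"][150:310,170:450,::-1]
cv2.imwrite("pics/c1.png",np.vstack([big,cv2.resize(si,(big.shape[1],340),interpolation=2)]))
E
```

```text
loaf top 429 [ 506.1 -348.1] [57.6 82.3] 27.34
[ 0.50453086 -0.34671152  0.07503329]
loaf z [0.06845129 0.07503329 0.08138092]
loaf top 429 [ 506.1 -348.1] [57.6 82.3] 27.34
[ 0.5042671  -0.3472174   0.07504231]
loaf scene 269 [ 506.2 -347.4] [62.4 80.4] 25.59
[ 0.51114206 -0.34568087  0.07386518]
deck 3428 [557.9 121.8] [166.4 451.9] 11.91
fixedjaw top 189 [633.7 292.1] [ 59.6 287.3] 74.85
[0.55420968 0.30760001 0.0948892 ]
decktop 3546 [564.1 112.7] [469.9 497.7] 74.66
post/trig top 478 [691.5 120.7] [370.2 131.4] 59.15
jaw top 347 [648.6 171.8] [260.5 351.1] 13.62
table z 0.0010542364297116968
fixedjaw scene 190 [646.3 288.2] [ 49.8 312.1] 76.83
[0.56646985 0.30846426 0.09586666]
deckscene 3038 [604.8 142. ] [416.9 452.5] 16.72
post/trig scene 514 [693.3 120.6] [364.4 130.5] 57.84
jaw scene 310 [663.4 177.9] [286.5 347.1] 13.83
table z 0.0016895180977788415
```

View pics/c1.png

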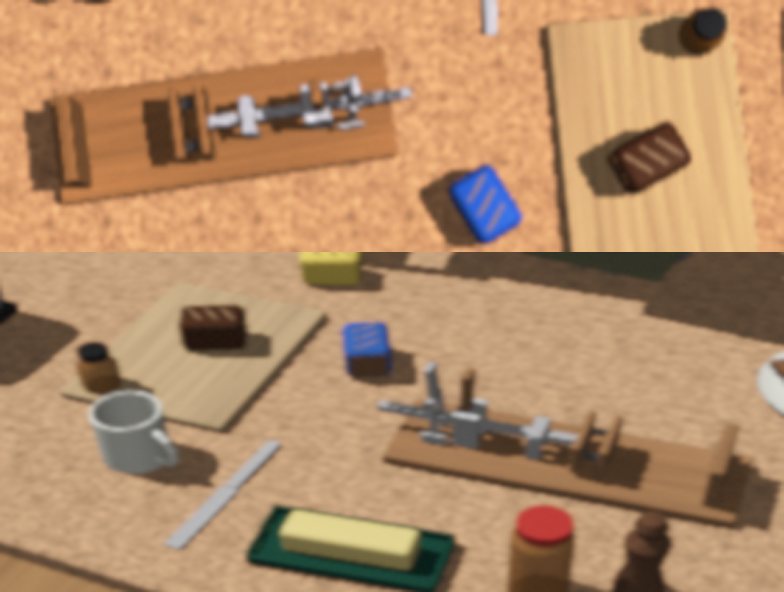

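```bash
cat > fit.py <<'E'
from h import *
def frame(c,a):
    ex=np.array([np.cos(a),np.sin(a)]);ey=np.array([-ex[1],ex[0]]);return ex,ey
if __name__=="__main__":
  for n in("top","scene"):
    A=np.load(n+"0.npz")["P"].reshape(-1,3)
    o=np.array([.567,.166]);a=np.deg2rad(9.5)
    for it in range(6):
        ex,ey=frame(o,a); L=np.c_[(A[:,:2]-o)@ex,(A[:,:2]-o)@ey,A[:,2]]
        d=L[(np.abs(L[:,0])<.085)&(L[:,1]>-.27)&(L[:,1]<.19)&(L[:,2]>.011)&(L[:,2]<.028)]
        # side edges by bins along y
        lo,hi,ys=[],[],[]
        for y in np.arange(-.22,.09,.02):
            b=d[np.abs(d[:,1]-y)<.01]
            if len(b)>10: ys.append(y);lo.append(b[:,0].min());hi.append(b[:,0].max())
        pl=np.polyfit(ys,lo,1);ph=np.polyfit(ys,hi,1)
        ye=[d[np.abs(d[:,0]-x)<.01][:,1].min() for x in np.arange(-.05,.051,.02) if (np.abs(d[:,0]-x)<.01).sum()>10]
        ym=np.median(ye)
        a-=(pl[0]+ph[0])/2; o=o+ex*(pl[1]+ph[1])/2+ey*(ym+.24)
    print(n,"origin",o,"yaw",np.rad2deg(a),"width",ph[1]-pl[1],pl[0],ph[0])
    ex,ey=frame(o,a); L=np.c_[(A[:,:2]-o)@ex,(A[:,:2]-o)@ey,A[:,2]]
    for nm,(x,y0,y1,z0,z1) in dict(fixed=(.06,.1,.18,.085,.105),jaw=(.06,-.06,.06,.07,.092),post=(.03,-.25,-.13,.145,.165),all=(.03,-.25,-.13,.11,.17)).items():
        b=L[(np.abs(L[:,0])<x)&(L[:,1]>y0)&(L[:,1]<y1)&(L[:,2]>z0)&(L[:,2]<z1)]
        print(nm,len(b),np.round(b.min(0),4),np.round(b.max(0),4),np.round(np.median(b,0),4))
E
python3 fit.py
```

```text
top origin [0.55454846 0.18380462] yaw 7.2706117408478885 width 0.12943102969597026 0.01543896896423243 -0.01543895775010242
fixed 172 [-0.0486  0.1195  0.0851] [0.0486 0.139  0.1031] [-0.0012  0.1277  0.0952]
jaw 175 [-0.0387 -0.0303  0.0708] [0.0389 0.011  0.0908] [-0.0023 -0.0003  0.0819]
post 56 [-0.0156 -0.2075  0.1452] [ 0.0093 -0.1533  0.1628] [-0.0032 -0.1644  0.1536]
all 76 [-0.0156 -0.2075  0.1115] [ 0.0093 -0.1533  0.1628] [-0.0065 -0.1651  0.1523]
scene origin [0.55753322 0.18606736] yaw 8.854923179068239 width 0.13142685086260253 -0.026560062484616995 0.02618246347116051
fixed 171 [-0.0488  0.1177  0.0857] [0.0546 0.1384 0.1038] [0.0071 0.1279 0.096 ]
jaw 161 [-0.044  -0.0305  0.07  ] [0.0388 0.0105 0.0894] [ 0.003  -0.0195  0.0822]
post 60 [-0.0226 -0.2074  0.1452] [ 0.0063 -0.1527  0.1595] [-0.0058 -0.1644  0.1531]
all 144 [-0.0226 -0.2074  0.1103] [ 0.0068 -0.1527  0.1595] [-0.0018 -0.1642  0.1401]
```

```bash
cat > go.py <<'E'
# python3 go.py x y z yaw_of_tool_y  -> remaining shift (cm) in tool axes and turn about tool z (rad)
import sys; from h import *
x,y,z,w=map(float,sys.argv[1:]); s=state(); R=np.array(s["tool_rot"]); d=np.array([x,y,z])-s["tcp_pos"]
a=np.rad2deg(np.arctan2(R[1,1],R[0,1])); t=(a-w+180)%360-180
print("pos",np.round(s["tcp_pos"],4),"yaw",round(a,2),"shift cm",np.round(R.T@d*100,2),"turn",round(np.deg2rad(t),3),"tz",np.round(R[:,2],3),"F",np.round(s["ft_force"],1),"w",round(s["gripper_width"],4),"t",s["time_s"],"q6",round(s["q"][5],1))
E
python3 -m crank '[[1,4.9,-2.2,0,0,0,0],[1,4.9,-2.2,0,0,0,0],[1,4.9,-2.2,0,0,0,0],[1,4.9,-2.2,0,0,0,0],[1,4.9,-2.2,0,0,0,0],[1,4.9,-2.2,0,0,0,0],[1,4.9,-2.2,0,0,0,0],[1,4.9,-2.2,0,0,0,0],[1,0,0,0,0,0,-0.1756],[1,0,0,0,0,0,-0.1756],[1,0,0,0,0,0,-0.1756],[1,0,0,0,0,0,-0.1756],[1,0,0,0,0,0,-0.1756],[1,0,0,0,0,0,-0.1756],[1,0,0,0,0,0,-0.1756],[1,0,0,0,0,0,-0.1756],[1,0,0,0,0,0,-0.1756],[1,0,0,0,0,0,-0.1756],[1,0,0,0,0,0,0]]'
python3 go.py 0.506 -0.348 0.055 26.5; python3 -c "
import workcell;print([ (n,getattr(workcell,n)) for n in dir(workcell) if 'tip' in n.lower()])"
```

```text
time_s: 2.48
tcp_pos: [0.5067, -0.3481, 0.2497]
tool_rot: [[-0.445, 0.896, -0.001], [0.896, 0.445, 0.001], [0.001, -0.0, -1.0]]
ft_force: [-0.1, -0.0, -0.3]
gripper_width: 0.0855
pos [ 0.5067 -0.3481  0.2497] yaw 26.41 shift cm [ 0.02 -0.05 19.47] turn -0.002 tz [-0.001  0.001 -1.   ] F [-0.1 -0.  -0.3] w 0.0855 t 2.475 q6 -65.9
[('tips_ahead', 0.019)]
```

```bash
python3 -m crank '[[1,0,0,4,0,0,0],[1,0,0,4,0,0,0],[1,0,0,4,0,0,0],[1,0,0,3,0,0,0],[1,0,0,2,0,0,0],[1,0,0,1.5,0,0,0],[1,0,0,1,0,0,0],[1,0,0,0,0,0,0],[-1,0,0,0,0,0,0],[-1,0,0,0,0,0,0],[-1,0,0,0,0,0,0],[-1,0,0,0,0,0,0],[-1,0,0,0,0,0,0],[-1,0,0,0,0,0,0]]' 35
python3 go.py 0.5463 0.2515 0.25 7
```

```text
time_s: 4.22
tcp_pos: [0.5075, -0.349, 0.0567]
tool_rot: [[-0.447, 0.895, 0.001], [0.895, 0.447, -0.002], [-0.002, 0.0, -1.0]]
ft_force: [-0.6, -0.8, 5.8]
gripper_width: 0.0578
pos [ 0.5075 -0.349   0.0567] yaw 26.53 shift cm [ 51.96  30.31 -19.42] turn 0.341 tz [ 0.001 -0.002 -1.   ] F [-0.6 -0.8  5.8] w 0.0578 t 4.225 q6 -66.0
```

```bash
python3 -m crank '[[-1,0,0,-2,0,0,0],[-1,0,0,-4,0,0,0],[-1,0,0,-5,0,0,0],[-1,0,0,-5,0,0,0],[-1,0,0,-3.4,0,0,0],[-1,4,2.33,0,0,0,0],[-1,4,2.33,0,0,0,0],[-1,4,2.33,0,0,0,0],[-1,4,2.33,0,0,0,0],[-1,4,2.33,0,0,0,0],[-1,4,2.33,0,0,0,0],[-1,4,2.33,0,0,0,0],[-1,4,2.33,0,0,0,0],[-1,4,2.33,0,0,0,0],[-1,4,2.33,0,0,0,0],[-1,4,2.33,0,0,0,0],[-1,4,2.33,0,0,0,0],[-1,4,2.33,0,0,0,0],[-1,0,0,0,0,0,0.17],[-1,0,0,0,0,0,0.171]]'
python3 -m crank '[[-1,0,0,0,0,0,0],[-1,0,0,0,0,0,0]]' >/dev/null
python3 go.py 0.5463 0.2515 0.0635 7
python3 - <<'E'
from h import *
for n in("top","scene"):
    im,d,P=cloud(n); np.savez(n+"1.npz",P=P,im=im)
    cv2.imwrite(f"pics/{n}1.png",im[:,:,::-1])
a=cv2.imread("pics/top1.png")[140:260,170:350];b=cv2.imread("pics/scene1.png")[150:310,260:460]
cv2.imwrite("pics/c2.png",np.hstack([cv2.resize(a,(400,267)),cv2.resize(b,(334,267))]))
E
```

```text
time_s: 6.72
tcp_pos: [0.5448, 0.2531, 0.249]
tool_rot: [[-0.118, 0.993, -0.001], [0.993, 0.118, -0.0], [0.0, -0.001, -1.0]]
ft_force: [-0.4, -0.0, -3.1]
gripper_width: 0.0573
pos [0.5454 0.2521 0.2493] yaw 7.12 shift cm [-0.07  0.09 18.58] turn 0.002 tz [-0.  0. -1.] F [ 0.4  0.2 -2.6] w 0.0577 t 6.975 q6 12.6
```

View pics/c2.png

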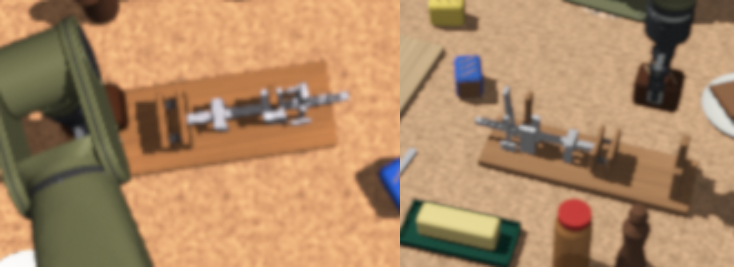

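The loaf hangs level in the gripper above the bay, and the clamp is clear. Now I'll lower it.

```bash
python3 -m crank '[[-1,0,0.1,4,0,0,0],[-1,0,0,4,0,0,0],[-1,0,0,4,0,0,0],[-1,0,0,3,0,0,0],[-1,0,0,2,0,0,0],[-1,0,0,1,0,0,0],[-1,0,0,0.3,0,0,0],[-1,0,0,0.2,0,0,0],[-1,0,0,0,0,0,0],[-1,0,0,0,0,0,0]]'
python3 go.py 0.5463 0.2515 0.0622 7
```

```text
time_s: 8.32
tcp_pos: [0.5471, 0.2525, 0.0651]
tool_rot: [[-0.122, 0.993, 0.001], [0.993, 0.122, 0.0], [0.0, 0.001, -1.0]]
ft_force: [-0.3, -0.0, -2.8]
gripper_width: 0.0578
pos [0.5471 0.2525 0.0651] yaw 6.99 shift cm [-0.09 -0.1   0.29] turn -0.0 tz [ 0.001  0.    -1.   ] F [-0.3 -0.  -2.8] w 0.0578 t 8.325 q6 12.7
```

```bash
python3 -m crank '[[-1,0,0,0.15,0,0,0],[-1,0,0,0.12,0,0,0],[-1,0,0,0.05,0,0,0],[-1,0,0,0,0,0,0]]'
python3 -m crank '[[0.5,0,0,0,0,0,0],[1,0,0,0,0,0,0],[1,0,0,0,0,0,0],[1,0,0,0,0,0,0],[1,0,0,0,0,0,0],[1,0,0,-2,0,0,0],[1,0,0,-4,0,0,0],[1,0,0,-5,0,0,0],[1,0,0,-5,0,0,0],[1,0,0,-3,0,0,0],[1,0,0,0,0,0,0]]'
python3 go.py 0.5745 0.016 0.254 -83
```

```text
time_s: 8.82
tcp_pos: [0.5468, 0.2524, 0.0617]
tool_rot: [[-0.122, 0.993, -0.0], [0.993, 0.122, 0.0], [0.0, -0.0, -1.0]]
ft_force: [-3.1, -1.5, 2.8]
gripper_width: 0.0574
time_s: 10.2
tcp_pos: [0.5484, 0.253, 0.2567]
tool_rot: [[-0.122, 0.993, 0.008], [0.993, 0.122, 0.003], [0.002, 0.009, -1.0]]
ft_force: [-0.8, 0.3, 0.8]
gripper_width: 0.0852
pos [0.5484 0.253  0.2567] yaw 6.99 shift cm [-23.84  -0.3    0.22] turn 1.571 tz [ 0.008  0.003 -1.   ] F [-0.8  0.3  0.8] w 0.0852 t 10.2 q6 12.7
```

```bash
python3 -m crank '[[1,-4.74,-0.04,0,0,0,0],[1,-4.74,-0.04,0,0,0,0],[1,-4.74,-0.04,0,0,0,0],[1,-4.74,-0.04,0,0,0,0],[1,-4.74,-0.04,0,0,0,0],[1,0,0,0,0,0,0.1745],[1,0,0,0,0,0,0.1745],[1,0,0,0,0,0,0.1745],[1,0,0,0,0,0,0.1745],[1,0,0,0,0,0,0.1745],[1,0,0,0,0,0,0.1745],[1,0,0,0,0,0,0.1745],[1,0,0,0,0,0,0.1745],[1,0,0,0,0,0,0.1745],[1,0,0,0,0,0,0],[1,0,0,0,0,0,0]]'
python3 go.py 0.574 0.017 0.132 -83
cat > look.py <<'E'
import sys; from h import *
k=sys.argv[1]
o=np.array([.5545,.1838]);a=np.deg2rad(7.0);ex=np.array([np.cos(a),np.sin(a)]);ey=np.array([-ex[1],ex[0]])
tiles=[]
for n in("top","scene"):
    im,d,P=cloud(n); A=P.reshape(-1,3)
    oo=o if n=="top" else o+[.001,.002]
    L=np.c_[(A[:,:2]-oo)@ex,(A[:,:2]-oo)@ey,A[:,2]]
    for nm,(y0,y1,z0,z1) in dict(fixed=(.105,.18,.088,.105),jawpad=(-.06,.075,.0765,.079+.012)).items():
        b=L[(np.abs(L[:,0])<.045)&(L[:,1]>y0)&(L[:,1]<y1)&(L[:,2]>z0)&(L[:,2]<z1)]
        if len(b): print(n,nm,len(b),np.round(np.percentile(b,2,0),3),np.round(np.percentile(b,98,0),3))
        if nm=="jawpad" and len(b): print(" hist y",[(round(h0*1000),c) for c,h0 in zip(*np.histogram(b[:,1],bins=np.arange(-.05,.08,.005))) if c])
    C=im.reshape(-1,3).astype(int)
    m=(np.abs(L[:,0])<.055)&(L[:,1]>.0)&(L[:,1]<.14)&(L[:,2]>.07)&(L[:,2]<.088)&(C[:,0]<110)
    if m.sum()>30:
        r=cv2.minAreaRect(L[m][:,:2].astype(np.float32)*1000); print(n,"loaf",m.sum(),np.round(r[0],1),np.round(r[1],1),round(r[2],1))
    cr=im[140:250,180:340] if n=="top" else im[150:310,290:450]
    tiles.append(cv2.resize(cr[:,:,::-1],(int(cr.shape[1]*380/cr.shape[0]) if n=="scene" else 420,380) if n=="scene" else (420,289),interpolation=2))
h=380; t0=cv2.copyMakeBorder(tiles[0],0,h-tiles[0].shape[0],0,0,0)
cv2.imwrite(f"pics/l{k}.png",np.hstack([t0,tiles[1]]))
E
python3 look.py 1
```

```text
time_s: 12.2
tcp_pos: [0.5731, 0.0169, 0.2503]
tool_rot: [[0.992, 0.124, -0.001], [0.124, -0.992, 0.0], [-0.001, -0.0, -1.0]]
ft_force: [0.6, -0.6, 1.0]
gripper_width: 0.0854
pos [0.5731 0.0169 0.2503] yaw -82.86 shift cm [ 0.1   0.   11.83] turn 0.003 tz [-0.001  0.    -1.   ] F [ 0.6 -0.6  1. ] w 0.0854 t 12.2 q6 79.2
top fixed 147 [-0.043  0.121  0.089] [0.043 0.136 0.103]
top jawpad 340 [-0.034 -0.029  0.077] [0.034 0.074 0.089]
 hist y [(-35, np.int64(4)), (-30, np.int64(35)), (-25, np.int64(31)), (-20, np.int64(4)), (-5, np.int64(1)), (0, np.int64(36)), (5, np.int64(32)), (10, np.int64(5)), (25, np.int64(4)), (30, np.int64(19)), (35, np.int64(17)), (40, np.int64(20)), (45, np.int64(23)), (50, np.int64(23)), (55, np.int64(24)), (60, np.int64(21)), (65, np.int64(19)), (70, np.int64(22))]
top loaf 501 [ 2.2 62.5] [ 95.5 125.6] 2.3
scene fixed 147 [-0.042  0.119  0.09 ] [0.044 0.137 0.102]
scene jawpad 331 [-0.033 -0.029  0.077] [0.037 0.073 0.088]
 hist y [(-35, np.int64(2)), (-30, np.int64(29)), (-25, np.int64(33)), (-20, np.int64(5)), (-5, np.int64(3)), (0, np.int64(34)), (5, np.int64(34)), (25, np.int64(3)), (30, np.int64(16)), (35, np.int64(22)), (40, np.int64(19)), (45, np.int64(22)), (50, np.int64(19)), (55, np.int64(25)), (60, np.int64(22)), (65, np.int64(22)), (70, np.int64(21))]
scene loaf 441 [10.9 69.7] [139.1  71. ] 86.0
```

View pics/l1.png

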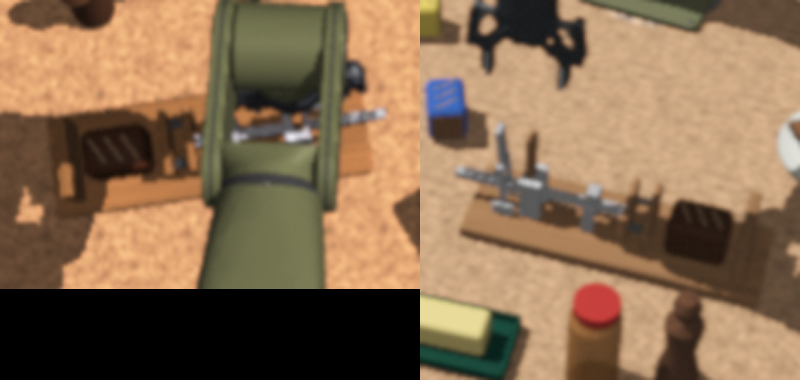

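The loaf stands squarely in the bay, centred at about y 68 with the pad face at about 10.5 mm, so I expect 6 teeth. Next I'll lower the fingers over the post and trigger.

```bash
python3 -m crank '[[1,0.1,0.1,3,0,0,0],[1,0,0,3,0,0,0],[1,0,0,2.5,0,0,0],[1,0,0,1.8,0,0,0],[1,0,0,1,0,0,0],[1,0,0,0.5,0,0,0],[1,0,0,0,0,0,0],[1,0,0,0,0,0,0]]' 50
python3 go.py 0.574 0.017 0.132 -83
```

```text
time_s: 13.3
tcp_pos: [0.5753, 0.016, 0.1341]
tool_rot: [[0.993, 0.122, 0.002], [0.122, -0.993, -0.0], [0.002, 0.0, -1.0]]
ft_force: [-0.6, 0.1, 0.7]
gripper_width: 0.0853
pos [0.5753 0.016  0.1341] yaw -82.99 shift cm [-0.11 -0.12  0.21] turn 0.0 tz [ 0.002 -0.    -1.   ] F [-0.6  0.1  0.7] w 0.0853 t 13.3 q6 79.2
```

```bash
python3 -m crank '[[-1,0,0,0,0,0,0],[-1,0,0,0,0,0,0],[-1,0,0,0,0,0,0],[-1,0,0,0,0,0,0],[-1,0,0,0,0,0,0],[-1,0,0,0,0,0,0],[-1,0,0,0,0,0,0],[-1,0,0,0,0,0,0]]' 50
python3 go.py 0.574 0.017 0.132 -83; python3 look.py 2
```

```text
time_s: 14.3
tcp_pos: [0.576, 0.0186, 0.1367]
tool_rot: [[0.992, 0.123, 0.004], [0.123, -0.992, 0.004], [0.004, -0.003, -1.0]]
ft_force: [-4.2, 11.6, 12.3]
gripper_width: 0.0292
pos [0.576  0.0186 0.1367] yaw -82.93 shift cm [-0.22  0.13  0.47] turn 0.001 tz [ 0.004  0.004 -1.   ] F [-4.2 11.6 12.3] w 0.0292 t 14.3 q6 79.2
top fixed 154 [-0.042  0.12   0.089] [0.043 0.136 0.103]
top jawpad 349 [-0.036 -0.02   0.077] [0.033 0.074 0.089]
 hist y [(-25, np.int64(10)), (-20, np.int64(36)), (-15, np.int64(30)), (5, np.int64(11)), (10, np.int64(35)), (15, np.int64(33)), (25, np.int64(3)), (30, np.int64(13)), (35, np.int64(21)), (40, np.int64(22)), (45, np.int64(24)), (50, np.int64(21)), (55, np.int64(23)), (60, np.int64(22)), (65, np.int64(22)), (70, np.int64(23))]
top loaf 527 [-2.1 68.9] [ 95.  120.2] 0.4
scene fixed 146 [-0.043  0.119  0.09 ] [0.044 0.137 0.101]
scene jawpad 321 [-0.037 -0.02   0.077] [0.037 0.073 0.088]
 hist y [(-25, np.int64(6)), (-20, np.int64(33)), (-15, np.int64(27)), (5, np.int64(9)), (10, np.int64(31)), (15, np.int64(27)), (25, np.int64(5)), (30, np.int64(18)), (35, np.int64(19)), (40, np.int64(22)), (45, np.int64(21)), (50, np.int64(21)), (55, np.int64(19)), (60, np.int64(22)), (65, np.int64(20)), (70, np.int64(21))]
scene loaf 456 [ 8.9 73.3] [129.   86.2] 89.2
```

```bash
cat > jaw.py <<'E'
from h import *
o=np.array([.5545,.1838]);a=np.deg2rad(7.0);ex=np.array([np.cos(a),np.sin(a)]);ey=np.array([-ex[1],ex[0]])
for n in("top","scene"):
    T=[("start",np.load(n+"0.npz")["P"]),("now",cloud(n)[2])]
    for t,P in T:
        A=P.reshape(-1,3);L=np.c_[(A[:,:2]-o)@ex,(A[:,:2]-o)@ey,A[:,2]]
        b=L[(np.abs(L[:,0])<.036)&(L[:,1]>-.06)&(L[:,1]<.06)&(L[:,2]>.0775)&(L[:,2]<.09)][:,1]
        b=np.sort(b); 
        g=np.where(np.diff(b)>.006)[0]; segs=np.split(b,g+1)
        print(n,t,[(len(s),round(s.mean()*1000,1),round(s[0]*1000,1),round(s[-1]*1000,1)) for s in segs if len(s)>4])
E
python3 -m crank '[[1,0,0,0,0,0,0],[1,0,0,0,0,0,0],[1,0,0,0,0,0,0],[1,0,0,0,0,0,0],[1,0,0,0,0,0,0],[1,0,0,0,0,0,0],[1,0,0,0,0,0,0]]' 35
python3 go.py 0.574 0.017 0.132 -83;python3 jaw.py
```

```text
time_s: 15.28
tcp_pos: [0.5747, 0.016, 0.1332]
tool_rot: [[0.993, 0.122, 0.0], [0.122, -0.993, 0.0], [0.0, -0.0, -1.0]]
ft_force: [0.3, -0.0, 0.3]
gripper_width: 0.0852
pos [0.5747 0.016  0.1332] yaw -82.99 shift cm [-0.05 -0.11  0.12] turn 0.0 tz [ 0.  0. -1.] F [ 0.3 -0.   0.3] w 0.0852 t 15.275 q6 79.2
top start [(64, np.float64(-25.0), np.float64(-30.2), np.float64(-19.6)), (66, np.float64(5.1), np.float64(-0.6), np.float64(10.7))]
top now [(64, np.float64(-15.9), np.float64(-21.2), np.float64(-10.6)), (64, np.float64(13.4), np.float64(8.5), np.float64(19.5)), (112, np.float64(45.6), np.float64(30.4), np.float64(59.6))]
scene start [(59, np.float64(-23.2), np.float64(-28.7), np.float64(-17.9)), (57, np.float64(6.8), np.float64(1.5), np.float64(11.4))]
scene now [(56, np.float64(-14.2), np.float64(-19.5), np.float64(-9.1)), (55, np.float64(15.7), np.float64(10.4), np.float64(20.8)), (102, np.float64(46.4), np.float64(31.1), np.float64(60.0))]
```

```bash
python3 -m crank '[[-1,0,0,0,0,0,0],[-1,0,0,0,0,0,0],[-1,0,0,0,0,0,0],[-1,0,0,0,0,0,0],[-1,0,0,0,0,0,0],[-1,0,0,0,0,0,0],[-1,0,0,0,0,0,0]]' 30
python3 jaw.py|grep now
python3 -m crank '[[1,0,0,0,0,0,0],[1,0,0,0,0,0,0],[1,0,0,0,0,0,0],[1,0,0,0,0,0,0],[1,0,0,0,0,0,0],[1,0,0,0,0,0,0]]' |tail -2;python3 jaw.py|grep now
```

```text
time_s: 16.25
tcp_pos: [0.5752, 0.0178, 0.1353]
tool_rot: [[0.992, 0.123, 0.001], [0.123, -0.992, 0.003], [0.002, -0.003, -1.0]]
ft_force: [-4.6, 7.9, 9.5]
gripper_width: 0.0315
top now [(66, np.float64(-10.6), np.float64(-16.1), np.float64(-5.6)), (169, np.float64(35.4), np.float64(14.4), np.float64(60.0))]
scene now [(57, np.float64(-8.5), np.float64(-13.8), np.float64(-3.8)), (164, np.float64(36.7), np.float64(16.1), np.float64(59.6))]
ft_force: [0.4, 0.1, -0.3]
gripper_width: 0.0853
top now [(62, np.float64(-10.4), np.float64(-15.5), np.float64(-4.8)), (176, np.float64(35.8), np.float64(13.8), np.float64(59.9))]
scene now [(62, np.float64(-8.5), np.float64(-14.0), np.float64(-3.7)), (166, np.float64(37.6), np.float64(15.9), np.float64(59.8))]
```

```bash
python3 -m crank '[[-1,0,0,0,0,0,0],[-1,0,0,0,0,0,0],[-1,0,0,0,0,0,0],[-1,0,0,0,0,0,0],[-1,0,0,0,0,0,0],[-1,0,0,0,0,0,0],[-1,0,0,0,0,0,0],[1,0,0,0,0,0,0],[1,0,0,0,0,0,0],[1,0,0,0,0,0,0],[1,0,0,0,0,0,0],[1,0,0,0,0,0,0],[1,0,0,0,0,0,0]]' 30 |tail -2;python3 jaw.py|grep now
python3 -m crank '[[-1,0,0,0,0,0,0],[-1,0,0,0,0,0,0],[-1,0,0,0,0,0,0],[-1,0,0,0,0,0,0],[-1,0,0,0,0,0,0],[-1,0,0,0,0,0,0],[-1,0,0,0,0,0,0],[1,0,0,0,0,0,0],[1,0,0,0,0,0,0],[1,0,0,0,0,0,0],[1,0,0,0,0,0,0],[1,0,0,0,0,0,0],[1,0,0,0,0,0,0]]' 30 |tail -2;python3 jaw.py|grep now; python3 look.py 3
```

```text
ft_force: [-0.2, -0.3, 0.1]
gripper_width: 0.0854
top now [(63, np.float64(-4.4), np.float64(-9.4), np.float64(1.1)), (167, np.float64(39.3), np.float64(20.4), np.float64(60.0))]
scene now [(55, np.float64(-2.7), np.float64(-7.7), np.float64(2.8)), (147, np.float64(40.0), np.float64(22.1), np.float64(59.9))]
ft_force: [0.1, 0.3, 1.0]
gripper_width: 0.0851
top now [(64, np.float64(1.2), np.float64(-3.4), np.float64(6.6)), (142, np.float64(41.3), np.float64(26.5), np.float64(59.6))]
scene now [(59, np.float64(3.4), np.float64(-2.2), np.float64(8.2)), (136, np.float64(43.2), np.float64(27.7), np.float64(59.9))]
top fixed 146 [-0.042  0.12   0.089] [0.044 0.136 0.103]
top jawpad 309 [-0.036 -0.003  0.077] [0.034 0.074 0.089]
 hist y [(-5, np.int64(31)), (0, np.int64(33)), (5, np.int64(12)), (25, np.int64(34)), (30, np.int64(34)), (35, np.int64(18)), (40, np.int64(16)), (45, np.int64(21)), (50, np.int64(22)), (55, np.int64(17)), (60, np.int64(20)), (65, np.int64(26)), (70, np.int64(25))]
top loaf 558 [-5.7 63.2] [ 85.7 125.5] 0.2
scene fixed 147 [-0.045  0.119  0.09 ] [0.044 0.137 0.101]
scene jawpad 295 [-0.034 -0.003  0.077] [0.037 0.073 0.088]
 hist y [(-5, np.int64(24)), (0, np.int64(33)), (5, np.int64(14)), (25, np.int64(22)), (30, np.int64(34)), (35, np.int64(17)), (40, np.int64(20)), (45, np.int64(21)), (50, np.int64(23)), (55, np.int64(21)), (60, np.int64(24)), (65, np.int64(21)), (70, np.int64(21))]
scene loaf 517 [ 7.9 69.3] [140.6  76.3] 85.0
```

View pics/l3.png

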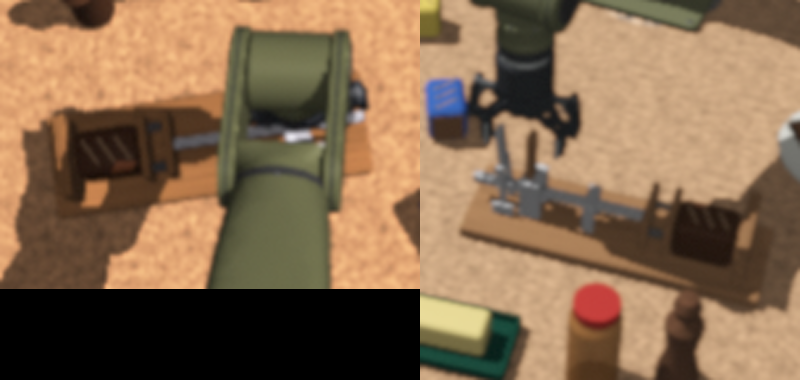

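```bash
python3 -m crank '[[-1,0,0,0,0,0,0],[-1,0,0,0,0,0,0],[-1,0,0,0,0,0,0],[-1,0,0,0,0,0,0],[-1,0,0,0,0,0,0],[-1,0,0,0,0,0,0],[-1,0,0,0,0,0,0],[1,0,0,0,0,0,0],[1,0,0,0,0,0,0],[1,0,0,0,0,0,0],[1,0,0,0,0,0,0],[1,0,0,0,0,0,0],[1,0,0,0,0,0,0]]' 30 |tail -2;python3 jaw.py|grep now;python3 jaw.py|grep now
```

```text
ft_force: [-0.7, -0.7, -1.0]
gripper_width: 0.0855
top now [(64, np.float64(7.3), np.float64(2.1), np.float64(12.8)), (136, np.float64(42.8), np.float64(29.0), np.float64(60.0))]
scene now [(60, np.float64(9.1), np.float64(3.5), np.float64(13.8)), (126, np.float64(44.4), np.float64(31.0), np.float64(60.0))]
top now [(64, np.float64(7.3), np.float64(2.1), np.float64(12.9)), (127, np.float64(42.9), np.float64(29.3), np.float64(59.9))]
scene now [(58, np.float64(9.3), np.float64(3.7), np.float64(14.2)), (120, np.float64(44.5), np.float64(30.8), np.float64(59.9))]
```

The gap behind the pad is about 16.7 mm, so it is compressed about 3 mm, which matches the tooth count. One more 6 mm tooth should give about 9 mm, inside the band, and then I'll hold.

```bash
python3 -m crank '[[-1,0,0,0,0,0,0],[-1,0,0,0,0,0,0],[-1,0,0,0,0,0,0],[-1,0,0,0,0,0,0],[-1,0,0,0,0,0,0],[-1,0,0,0,0,0,0],[-1,0,0,0,0,0,0],[-1,0,0,0,0,0,0],[-1,0,0,0,0,0,0],[-1,0,0,0,0,0,0]]' 30;python3 jaw.py|grep now; python3 look.py 4|grep loaf
```

```text
time_s: 23.82
tcp_pos: [0.5754, 0.0176, 0.1358]
tool_rot: [[0.992, 0.123, 0.002], [0.123, -0.992, 0.002], [0.002, -0.002, -1.0]]
ft_force: [-5.5, 7.7, 10.8]
gripper_width: 0.0317
top now [(73, np.float64(13.1), np.float64(7.0), np.float64(18.6)), (124, np.float64(42.1), np.float64(29.0), np.float64(59.7))]
scene now [(61, np.float64(14.9), np.float64(9.2), np.float64(20.0)), (111, np.float64(44.5), np.float64(30.9), np.float64(59.8))]
top loaf 596 [-2.2 69.8] [124.8  93.4] 89.6
scene loaf 526 [ 7.9 72.3] [ 84.6 130.2] 0.1
```

View pics/l4.png

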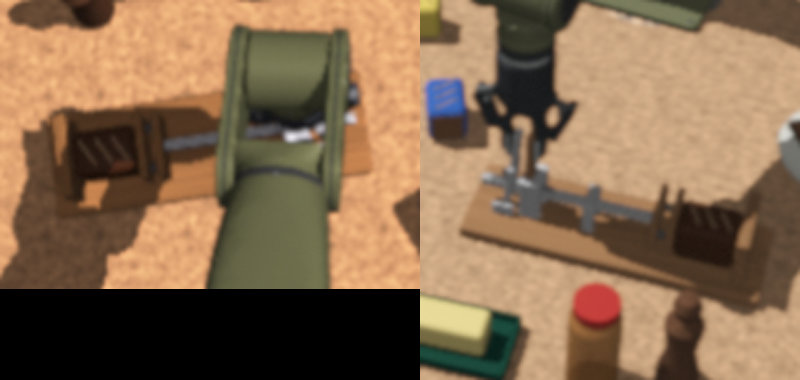

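The loaf is pinched between the pad and the fixed jaw. The gap behind the pad is about 10.7 mm, so the compression is about 9 mm. The trigger is held squeezed at an opening of 31.7 mm, so I'm handing in.

```bash
python3 -c "
from workcell import *
print(job_done()); print(state()['gripper_width'])"
```

```text
the job is handed in; nothing more can be done
None
the job is handed in; nothing more can be done
```

The loaf is clamped against the fixed jaw, and I handed the job in at about 24 s with the trigger still squeezed. No verdict is reported, so these are my own last readings:

- **Placing:** I took the dark rye loaf from the board and let it go upright and square at mid-bay. The camera showed it standing there with the trigger released.
- **Pumping:** It took six squeezes with full releases between them. The first, at 50 N, moved the jaw about 9 mm instead of 6. I dropped to 30 N and the other five moved it about 6 mm each.
- **Pad:** The gap behind it measures about 10.5–11 mm, against 20 mm when free, so it is pressed in about 9 mm. The tooth count agrees.
- **Trigger:** The fingers are 31.7 mm apart around post and trigger, against 32 mm expected when fully squeezed.
- **Bystanders:** I touched none of them and they look undisturbed in the pictures, but I did not measure their positions again.
- **Check that failed:** My colour mask for the loaf's position also caught the shadow and the wooden jaws, so those numbers are unusable. That the loaf is against the fixed jaw rests on the pad's position (face at about 40 mm) and the pictures.

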